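# Find the pump with a worn thrust bearing by its shaft end float and isolate it

## Robot

A 7-joint arm with a two-finger parallel gripper is mounted at the origin on the work surface. World frame = base frame: x ahead of the robot, y to its left, z up, the work surface at z = 0. Lengths are in mm, angles in rad, forces in N, time in s.
With the tool pointing down it reaches from about 425 to 825 mm from the base axis. Payload 3.6 kg.
Tool frame: the origin (TCP) lies midway between the tips of the shut fingers; the grasp point (between the pads) lies 19 mm behind it (robot.tcp_to_grasp is the distance from the TCP to the grasp point, in mm); z points along the fingers, y is the line along which they close (so a half turn about z gives the same grasp; the last joint's range is limited). The gripper opens to 85 mm and grips with 20 to 120 N. Pads are 22 mm wide; open, the fingers measure 114 mm over their backs; the gripper's body (76 mm by 85 mm) begins 54 mm behind the grasp point. The pads swing forward as they close: fully open they stand 13 mm farther back than shut.
Start: joints at [1.274, 0.615, -0.013, 1.423, 0.008, 1.103, -0.04], TCP at [173.263, -626.452, 231.297] pointing down, gripper open.
Joint ranges: [-3.12, 3.12], [-0.3, 2.06], [-1.34, 1.32], [0.26, 2.42], [-1.36, 4.5], [0.01, 1.98], [-2.84, 2.84]. Speed limits (rad/s): [2.79, 2.79, 3.14, 3.14, 3.14, 3.14, 3.14].

## Interface

Orientations are given as a unit quaternion [x, y, z, w].
In Python, from workcell import robot gives the robot as it stands.
- The arm moves only by the shell command python3 -m pendant 'ROWS'. ROWS is JSON, a list of rows, each a list of 3 entries, a list of its own where there are three numbers: the finger opening in m, from 0 to 0.0854, then the shift along the tool's x, y, z in m, then the turn about the tool's z in degrees. A call has exactly 5 rows; each row shifts and turns the commanded pose from where the row before left it, along the tool's axes as they then stand; what a row does not reach is not made up. A row lasts 1/12 s, in which the tool goes at most 41.7 mm and 7.16 degrees, less where a joint would pass 70% of its speed; a pose out of reach is approached as far as the arm can. A call is refused whole if a number of a shift passes 0.0417 or a number of a turn 7.16, either way. A call with a gripper value outside its range is refused whole. The fingers move at their own pace and stop on an object; the grip force is fixed at half the most. Time passes only in rows, so rows that do not move let the fingers close, or fill a call up. It gives the time, the measured TCP pose, the force, the opening and the grip force at its end, in the units of the state.
- robot.observe(): the state, without advancing time (a new reading comes with each control period).
- robot.grab_frame(name): name is "scene" or "side" or "wrist"; returns a dict with "img" (400x640x3 uint8, blue, green, red), "K" (3x3 intrinsics, pixels), "R" (3x3) and "t" (3): a world point X has camera coordinates R X + t. Camera axes: x right, y down, z forward; pixel columns grow to the right and rows downward; lengths in mm; the calibration is good to about 2 mm. The wrist camera is an equidistant fisheye: a pixel r from the principal point sees the ray r / f radians off the axis. A picture is of the moment at which its call begins. There is no depth.
- robot.close_job(): hands the job in; it is judged then, once.
The state is a dict: "clock": time; "joint_positions": joint angles; "dq": joint speeds; "tau": joint torques, N m; "eef_pos": TCP position; "ee_rot": TCP orientation; "wrist_force": force on the tool from outside, world axes, zero at the start; "wrist_torque": the same for the moment, N m; "gripper_width": opening from 0.0 (shut) to 1.0 (fully open); "grip_force": force on a finger pad.
Only numpy, scipy, OpenCV 4.12 (cv2) and the standard library are available. Lean on these libraries where they do the work, as an engineer would, in place of code of your own. Each camera call takes 0.05 s, during which the arm holds its last target. There are 200 camera calls.

## Task

One of the two bench pumps has a worn thrust bearing: its shaft has far more end float than the other's. Pull both shafts fully out to their stops by the hubs, so that both are out together, then push both fully home, noting how far each one travels. Then throw the red-ball lever of the worn pump fully over to the rear to take it out of service; leave the other pump's lever and everything else on the bench alone, and leave both shafts fully home.

Things in the scene. Friction and masses are not known exactly. Their poses are not given: they have to be found in the camera images.
- pump_k: One of two identical-looking bench pumps, fixed: white housing 160 long (x) x 120 wide (y) x 100 high, blue side stripes. Origin: centre of its underside. Its -x axis points out of its black front, towards the robot (yaw within 0.2 rad of zero); z up. A dark bearing nose (54 diameter, axis 72 above the bench) stands 12 out of the front. Either pump may be on either side; wear cannot be seen.
- hub_k (a point): Centre of the silver, black-ringed hub (40 diameter, 40 long, axis along the pump's x, 72 above the bench) on the end of this pump's shaft; moves with it. Fully in, it lies 124 in front of the pump's origin, 12 clear of the bearing nose. Nothing else is near: pinch it from above across its sides (pump's y). Axes as the pump's.
- shaft_k (a joint): Axial position of this pump's shaft in m: 0 = fully in against its inner stop, growing as it is pulled out of the front. The outer stop is hidden: about 6 mm out on the sound pump, 15 mm on the worn one. Starts between the stops, 2 to 4 mm out. Sliding takes about 3 N; it stays where it is left; the stops are rigid.
- lever_k (a joint): Isolating lever on this pump's top, rad: 0 (start, up to 0.05) leans 0.5 rad to the front (in service), 1.0 leans 0.5 rad to the rear (out of service, at a stop). Pivot along the pump's y, at pump x = +12, 122 above the bench; steel rod 10 diameter, 80 long, red ball (26 diameter) on its end. Stays where left; under 2 N at the ball moves it. Base block 70 x 50, its top 125 above the bench.
- lever_k_tip (a point): Centre of the red ball on this pump's lever, 80 from the pivot; it moves with the lever. About 192 above the bench at the start and again at the end of the swing (202 at mid swing).
- pump_m: One of two identical-looking bench pumps, fixed: white housing 160 long (x) x 120 wide (y) x 100 high, blue side stripes. Origin: centre of its underside. Its -x axis points out of its black front, towards the robot (yaw within 0.2 rad of zero); z up. A dark bearing nose (54 diameter, axis 72 above the bench) stands 12 out of the front. Either pump may be on either side; wear cannot be seen.
- hub_m (a point): Centre of the silver, black-ringed hub (40 diameter, 40 long, axis along the pump's x, 72 above the bench) on the end of this pump's shaft; moves with it. Fully in, it lies 124 in front of the pump's origin, 12 clear of the bearing nose. Nothing else is near: pinch it from above across its sides (pump's y). Axes as the pump's.
- shaft_m (a joint): Axial position of this pump's shaft in m: 0 = fully in against its inner stop, growing as it is pulled out of the front. The outer stop is hidden: about 6 mm out on the sound pump, 15 mm on the worn one. Starts between the stops, 2 to 4 mm out. Sliding takes about 3 N; it stays where it is left; the stops are rigid.
- lever_m (a joint): Isolating lever on this pump's top, rad: 0 (start, up to 0.05) leans 0.5 rad to the front (in service), 1.0 leans 0.5 rad to the rear (out of service, at a stop). Pivot along the pump's y, at pump x = +12, 122 above the bench; steel rod 10 diameter, 80 long, red ball (26 diameter) on its end. Stays where left; under 2 N at the ball moves it. Base block 70 x 50, its top 125 above the bench.
- lever_m_tip (a point): Centre of the red ball on this pump's lever, 80 from the pivot; it moves with the lever. About 192 above the bench at the start and again at the end of the swing (202 at mid swing).
- flask: Loose clear culture flask with red medium, lying flat between the pumps, 120 x 62 x 32 high with an orange cap at +x. Origin: centre of its underside.
- wrench: Loose steel wrench, 170 long, lying flat on the bench. Origin: on its underside.
- spray_bottle: Loose white spray bottle with red head, 72 diameter, 200 high. Origin: centre of its underside.

How it is judged (in metres and radians):
On the way, in this order (a step that is already met when the one before it is completed fails the run):
1. both shafts pulled out against their outer stops at the same time (value of joint shaft_k above 0.0135 m and value of joint shaft_m above 0.0045 m), for 0.1 s.
2. then both shafts pushed fully home at the same time (value of joint each of shaft_k, shaft_m below 0.0015 m), for 0.1 s.
3. then the worn pump's lever thrown to the rear (value of joint lever_k above 0.85 rad), for 0.1 s.
At the end, for the whole second after the job is handed in: Both shafts fully home (within 1.5 mm of the inner stop), the lever of the pump with the larger end float thrown over (joint above 0.85 rad), the other pump's lever still at the front (below 0.2 rad), all of them at rest (all of step 2 and value of joint lever_k above 0.85 rad and value of joint lever_m below 0.2 rad and velocity of joint shaft_k between -0.02 and 0.02 m/s and velocity of joint shaft_m between -0.02 and 0.02 m/s and velocity of joint lever_k between -0.02 and 0.02 rad/s and velocity of joint lever_m between -0.02 and 0.02 rad/s); the robot touches nothing.
It fails at once if the sound pump's lever moved by more than about 0.3 rad (value of joint lever_m above 0.3 rad).
It fails at once if a bystander shifted by more than 20 mm (distance of any of flask, wrench, spray_bottle from where it was at the start of the episode above 0.02 m).
It also fails if it takes over 72 s, if anything falls off the work surface, if the arm or the gripper's body presses on something with over 40 N, if the wrist force passes 120 N, or if a joint passes its speed limit or range.

## Working session

There is one attempt and no reset: what is moved stays moved. The work goes in short steps, Python scripts to look and compute and a shell command to move; the robot and the scene stay as the last step left them, time stands still between calls to the robot, and variables do not carry over. Pictures are saved under pics/ and viewed, at most 10 in all, crops included, and the job is handed in when it is done.

```bash
ls; mkdir -p pics
python3 - <<'E'
from workcell import robot
import cv2,numpy as np
for n in("scene","side"):
    f=robot.grab_frame(n); cv2.imwrite(f"pics/{n}0.png",f["img"]); print(n,f["K"].tolist(),np.round(f["R"],4).tolist(),f["t"].tolist())
    np.savez(f"{n}0.npz",**f)
s=robot.observe(); print(s)
E
```

```text
pics
scene [[376.9638226494852, 0.0, 310.4306177578064], [0.0, 376.9638226494852, 197.5708579714623], [0.0, 0.0, 1.0]] [[0.7351, 0.678, -0.0055], [0.4961, -0.5434, -0.6772], [-0.4621, 0.495, -0.7358]] [-472.0976533708931, -127.11865322825057, 1296.9344343664511]
side [[426.84734124619996, 0.0, 314.79959149269337], [0.0, 426.84734124619996, 204.71821001061903], [0.0, 0.0, 1.0]] [[-0.9894, -0.1439, -0.0188], [-0.079, 0.6426, -0.7621], [0.1217, -0.7525, -0.6472]] [546.7824269523887, 77.18711873733129, 1091.80573287836]
{'clock': 0.1, 'joint_positions': array([ 1.27452373,  0.61583809, -0.01260622,  1.42474896,  0.00808609,
        1.10340695, -0.04040281]), 'dq': array([-0.00098781, -0.00202144, -0.00165222, -0.00387874,  0.00062546,
        0.00028509,  0.0001241 ]), 'tau': array([ 1.61712571e-03, -4.70384288e+01,  2.60288157e-01, -1.71570468e+01,
        1.01313801e-02,  5.84792244e-03,  8.99435406e-07]), 'eef_pos': array([ 173.05752257, -625.81959342,  230.24048315]), 'ee_rot': array([ 9.90912712e-01,  1.34501360e-01, -1.69760567e-04, -1.16343185e-03]), 'wrist_force': array([ 0.4403729 , -0.34358465, -0.29584012]), 'wrist_torque': array([-0.0552921 , -0.03642899, -0.00674696]), 'grip_force': 0.0, 'gripper_width': 1.0037489178220338}
```

View pics/scene0.png

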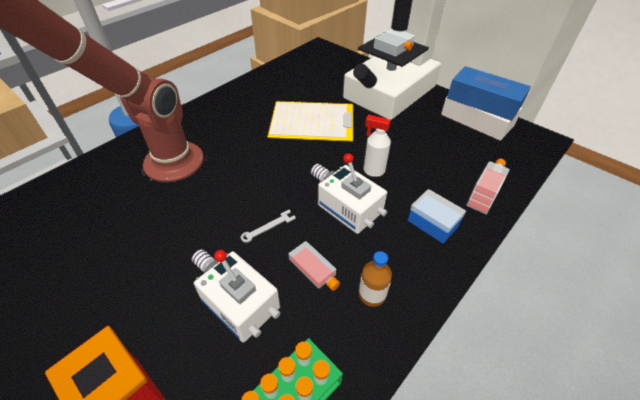

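View pics/side0.png

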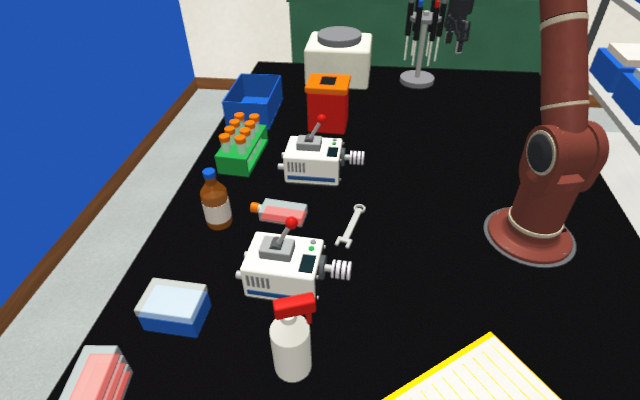

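The scene view has pumps at ball pixels (220,256) and (348,158). The side view has them at (322,118) for the far pump and (291,222) for the near one. The flask and wrench lie between them. I'll make a mosaic of enlarged crops and triangulate the balls.

```bash
cat > h.py <<'E'
import cv2,numpy as np
def ray(f,u,v):
    d=f["R"].T@np.linalg.inv(f["K"])@np.array([u,v,1.]); return -f["R"].T@f["t"],d/np.linalg.norm(d)
def onz(f,u,v,z):
    c,d=ray(f,u,v); return c+d*(z-c[2])/d[2]
def tri(rs):
    A=sum(np.eye(3)-np.outer(d,d) for c,d in rs); b=sum((np.eye(3)-np.outer(d,d))@c for c,d in rs); return np.linalg.solve(A,b)
def proj(f,X):
    p=f["K"]@(f["R"]@np.asarray(X,float)+f["t"]); return p[:2]/p[2]
def blob(f,u,v,r=11):
    x=f["img"][v-r:v+r,u-r:u+r].astype(int); m=(x[...,2]>120)&(x[...,1]<70)&(x[...,0]<70)
    n,l,st,c=cv2.connectedComponentsWithStats(m.astype(np.uint8)); k=1+np.argmax(st[1:,4]); return c[k]+[u-r,v-r],st[k,4]
E
python3 - <<'E'
from h import *
S=dict(np.load("scene0.npz"));D=dict(np.load("side0.npz"))
for a,b in(((220,256),(322,118)),((348,158),(291,222))):
    p,na=blob(S,*a);q,nb=blob(D,*b); X=tri([ray(S,*p),ray(D,*q)]); print(p,na,q,nb,X,proj(S,X)-p)
w=[]
for f,(u,v) in((S,(235,290)),(S,(345,195)),(D,(320,155)),(D,(295,265))):
    w.append(cv2.resize(f["img"][v-50:v+50,u-65:u+65],(400,300),interpolation=cv2.INTER_CUBIC))
cv2.imwrite("pics/m.png",np.vstack([np.hstack(w[:2]),np.hstack(w[2:])]))
E
```

```text
[219.74137931 255.46551724] 116 [321.79120879 117.        ] 455 [ 558.85580875 -193.2180603   196.92420486] [-0.65245946 -0.36668011]
[347.95714286 157.7       ] 70 [290.98347107 222.47107438] 121 [563.35088208 235.11873036 194.23994488] [-0.08298527 -0.03115569]
```

View pics/m.png

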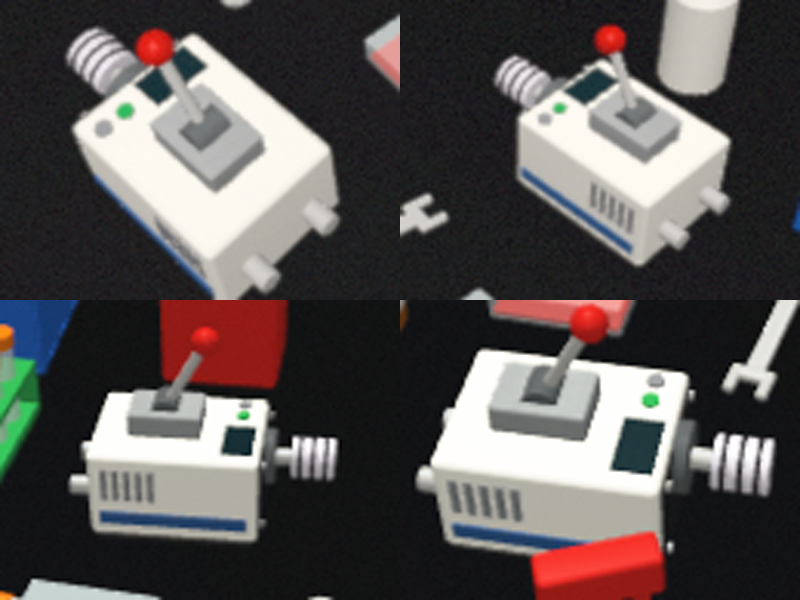

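The crops show both pumps clearly. I'll read the top-face corners and hub centres from them, cast the corner rays onto z=100, and triangulate the hubs.

Run:
```python
from h import *
S=dict(np.load("scene0.npz"));D=dict(np.load("side0.npz"))
np.set_printoptions(precision=1,suppress=True)
def px(o,c): return (o[0]+(c[0]+.5)*.325-.5,o[1]+(c[1]+.5)/3-.5)
T={"A":[(S,(170,240),[(75,130),(193,35),(333,150)],(103,60)),(D,(255,105),[(105,93),(270,100),(260,160),(90,155)],(315,158))],
"B":[(S,(280,145),[(118,120),(213,60),(328,145)],(124,82)),(D,(230,215),[(80,50),(288,73),(260,175),(37,160)],(342,164))]}
for n,vs in T.items():
    hr=[]
    for f,o,cs,h in vs:
        P=np.array([onz(f,*px(o,c),100)[:2] for c in cs]); e=np.diff(P,axis=0)
        print(n,"corners",P.tolist(),"lens",np.linalg.norm(e,axis=1),"angs",np.degrees(np.arctan2(e[:,1],e[:,0])))
        if len(P)==4: print(" centre",P.mean(0))
        else: print(" centre",(P[0]+P[2])/2)
        hr.append(ray(f,*px(o,h))); print(" hub z72",onz(f,*px(o,h),72))
    print(" hub",tri(hr))
```

```text
A corners [[512.0067554130247, -250.80586770346957], [508.7937264423318, -135.73348041079], [665.7256057106536, -132.8491037116703]] lens [115.1 157. ] angs [91.6  1.1]
 centre [ 588.9 -191.8]
 hub z72 [ 456.2 -191.6   72. ]
A corners [[665.9711333712751, -245.01938381843775], [503.6360410739869, -250.10593505509382], [502.5903513156265, -143.47071228661162], [658.4929165333372, -133.61253892511445]] lens [162.4 106.6 156.2] angs [-178.2   90.6    3.6]
 centre [ 582.7 -193.1]
 hub z72 [ 454.8 -194.2   72. ]
 hub [ 455.6 -192.    72.7]
B corners [[510.6592864428804, 175.3626006393577], [522.8369247378694, 300.3924430886313], [672.9346433775861, 279.29592434067564]] lens [125.6 151.6] angs [84.4 -8. ]
 centre [591.8 227.3]
 hub z72 [460.6 240.4  72. ]
B corners [[662.0516488412492, 174.58132878869628], [505.49201412396485, 179.754287825735], [511.33971101071916, 280.0286272107031], [663.678987471832, 285.98372681949706]] lens [156.6 100.4 152.5] angs [178.1  86.7   2.2]
 centre [585.6 230.1]
 hub z72 [459.8 238.8  72. ]
 hub [460.3 239.8  72.6]
```

```bash
python3 - <<'E'
from h import *
S=dict(np.load("scene0.npz"));D=dict(np.load("side0.npz"))
np.set_printoptions(precision=0,suppress=True)
print("box side-top", [onz(D,u,v,150) for u,v in((306,90),(350,92),(350,75))], tri([ray(S,47,365),ray(D,350,75)]), tri([ray(S,103,328),ray(D,349,93)]))
print("spray",onz(D,292,370,0),onz(S,378,125,200))
E
python3 -m pendant '[[0.085,[0,0,0],5],[0.085,[0,0,0],5],[0.085,[0,0,0],5],[0.085,[0,0,0],0],[0.085,[0,0,0],0]]'
python3 -c "
from workcell import robot;print(robot.observe()['ee_rot'])"
```

```text
box side-top [array([ 645., -455.,  150.]), array([ 499., -455.,  150.]), array([ 510., -589.,  150.])] [ 506. -538.  174.] [ 500. -439.  155.]
spray [533. 442.   0.] [542. 401. 200.]
clock: 0.52
eef_pos: [173.3, -626.1, 230.8]
ee_rot: [1.0, 0.005, -0.0, -0.001]
wrist_force: [-0.2, -0.4, -0.5]
gripper_width: 0.995
grip_force: 0.0
[ 9.99986407e-01  5.18254629e-03 -2.41809180e-04 -5.18874322e-04]
```

```bash
python3 -m pendant '[[0.085,[0.0215,-0.0334,0],0],[0.085,[0.0215,-0.0334,0],0],[0.085,[0.0215,-0.0334,0],0],[0.085,[0.0215,-0.0334,0],0],[0.085,[0.0215,-0.0334,0],0]]' | head -2
python3 -m pendant '[[0.085,[0.0215,-0.0334,0],0],[0.085,[0.0215,-0.0334,0],0],[0.085,[0.0215,-0.0334,0],0],[0.085,[0.0215,-0.0334,0],0],[0.085,[0.0215,-0.0334,0],0]]' | head -2
python3 -m pendant '[[0.085,[0.0215,-0.0334,0],0],[0.085,[0.0215,-0.0334,0],0],[0.085,[0.0215,-0.0334,0],0],[0.085,[0,0,0],0],[0.085,[0,0,0],0]]'
python3 - <<'E'
from workcell import robot
import cv2,numpy as np
f=robot.grab_frame("wrist"); np.savez("w1.npz",**f); cv2.imwrite("pics/w1.png",f["img"]); print(f["K"],f["R"],f["t"])
E
```

```text
clock: 0.93
eef_pos: [280.1, -456.8, 231.3]
clock: 1.35
eef_pos: [386.2, -289.0, 231.5]
clock: 1.77
eef_pos: [450.7, -187.1, 231.3]
ee_rot: [1.0, 0.008, 0.0, -0.0]
wrist_force: [-0.8, -0.1, 0.9]
gripper_width: 0.995
grip_force: 0.0
[[309.70691629   0.         319.61912787]
 [  0.         309.70691629 202.58753034]
 [  0.           0.           1.        ]] [[ 1.56043343e-02 -9.99878123e-01  4.92961665e-04]
 [-9.60147193e-01 -1.48466816e-02  2.79100239e-01]
 [-2.79058905e-01 -4.82848921e-03 -9.60261846e-01]] [-194.85959493  393.31016345  503.48573848]
```

View pics/w1.png

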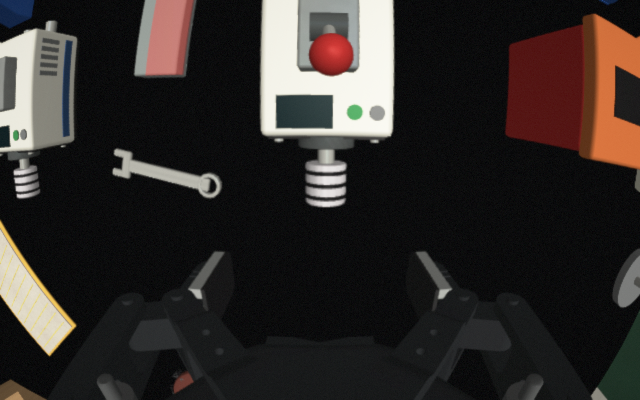

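The wrist view shows pump A's hub at (326,185), with the fingers straddling that column. Next I work out its pose, and also read B's hub at (27,180).

```bash
cat >> h.py <<'E'
def wray(f,u,v):
    K=f["K"]; x=np.array([u-K[0,2],v-K[1,2]])/K[0,0]; r=np.hypot(*x); d=np.array([*(x/r*np.sin(r)),np.cos(r)]) if r>0 else np.array([0,0,1.])
    return -f["R"].T@f["t"],f["R"].T@d
def wz(f,u,v,z):
    c,d=wray(f,u,v); return c+d*(z-c[2])/d[2]
E
python3 - <<'E'
from h import *
np.set_printoptions(precision=1,suppress=True)
f=dict(np.load("w1.npz")); g=f["img"].max(2)
for v in range(160,210,4):
    r=np.where(g[v,295:360]>75)[0]+295
    if len(r): a,b=wz(f,r[0]-.5,v,72),wz(f,r[-1]+.5,v,72); print(v,r[0],r[-1],a[:2],b[:2],(a+b)[:2]/2)
for z,p in((100,(262,135)),(100,(393,135))): print(wz(f,*p,z))
for v in (20,60,100,125):
    r=np.where(f["img"].min(2)[v,240:420]>130)[0]+240; a,b=wz(f,r[0]-.5,v,100),wz(f,r[-1]+.5,v,100); print(v,a,b,(a+b)/2)
print("B hub",wz(f,27,180,72))
E
```

```text
160 314 335 [ 476.9 -181.4] [ 477.3 -203. ] [ 477.1 -192.2]
164 306 346 [ 472.8 -173.6] [ 473.5 -214. ] [ 473.2 -193.8]
168 306 345 [ 468.8 -173.6] [ 469.5 -213.1] [ 469.2 -193.4]
172 317 336 [ 464.9 -184.5] [ 465.3 -204.3] [ 465.1 -194.4]
176 306 345 [ 460.8 -173.6] [ 461.4 -213.4] [ 461.1 -193.5]
180 306 345 [ 456.7 -173.7] [ 457.3 -213.5] [ 457.  -193.6]
184 315 339 [ 452.7 -182.7] [ 453.1 -207.7] [ 452.9 -195.2]
188 306 345 [ 448.5 -173.7] [ 449.1 -213.8] [ 448.8 -193.8]
192 306 345 [ 444.3 -173.7] [ 445. -214.] [ 444.7 -193.8]
196 313 339 [ 440.3 -180.8] [ 440.7 -208.1] [ 440.5 -194.4]
200 306 344 [ 436.  -173.7] [ 436.6 -213.3] [ 436.3 -193.5]
204 310 341 [ 431.8 -177.8] [ 432.3 -210.4] [ 432.1 -194.1]
[ 503.4 -135.8  100. ]
[ 505.6 -252.6  100. ]
20 [ 609.  -133.9  100. ] [ 612.1 -251.2  100. ] [ 610.6 -192.5  100. ]
60 [ 571.  -134.1  100. ] [ 573.7 -251.1  100. ] [ 572.4 -192.6  100. ]
100 [ 534.7 -134.5  100. ] [ 537.1 -250.9  100. ] [ 535.9 -192.7  100. ]
125 [ 512.3 -134.5  100. ] [ 514.6 -251.8  100. ] [ 513.5 -193.1  100. ]
B hub [460.9 235.   72. ]
```

```bash
python3 -m pendant '[[0.085,[0.005,0.0066,0.02],0],[0.085,[0,0,0.04],0],[0.085,[0,0,0.04],0],[0.085,[0,0,0.04],0],[0.085,[0,0,0.04],0]]' | head -3
python3 -m pendant '[[0.03,[0,0,0],0],[0.03,[0,0,0],0],[0.03,[0,0,0],0],[0.03,[0,0,0],0],[0.03,[0,0,0],0]]'
python3 -m pendant '[[0.03,[0,0,0],0],[0.03,[0,0,0],0],[0.03,[0,0,0],0],[0.03,[0,0,0],0],[0.03,[0,0,0],0]]'
```

```text
clock: 2.23
eef_pos: [453.4, -199.2, 50.2]
ee_rot: [1.0, 0.003, 0.0, 0.001]
clock: 2.65
eef_pos: [455.3, -192.6, 54.7]
ee_rot: [1.0, 0.005, 0.001, -0.002]
wrist_force: [-0.3, 8.1, 0.1]
gripper_width: 0.447
grip_force: 60.6
clock: 3.07
eef_pos: [455.3, -192.6, 54.7]
ee_rot: [1.0, 0.005, 0.002, -0.002]
wrist_force: [-0.2, 8.3, 0.0]
gripper_width: 0.444
grip_force: 60.6
```

```bash
for i in 1; do python3 -m pendant '[[0.03,[-0.002,0,0],0],[0.03,[-0.002,0,0],0],[0.03,[-0.001,0,0],0],[0.03,[0,0,0],0],[0.03,[0,0,0],0]]' | sed -n '2p;4p'; done
python3 -m pendant '[[0.03,[-0.002,0,0],0],[0.03,[-0.001,0,0],0],[0.03,[-0.001,0,0],0],[0.03,[0,0,0],0],[0.03,[0,0,0],0]]'
```

```text
eef_pos: [452.0, -192.7, 54.7]
wrist_force: [3.1, 8.8, -3.6]
clock: 3.9
eef_pos: [448.1, -192.7, 54.7]
ee_rot: [1.0, 0.006, 0.003, -0.002]
wrist_force: [1.6, 8.7, -2.7]
gripper_width: 0.451
grip_force: 60.8
```

```bash
python3 -m pendant '[[0.03,[-0.002,0,0],0],[0.03,[-0.001,0,0],0],[0.03,[-0.001,0,0],0],[0.03,[0,0,0],0],[0.03,[0,0,0],0]]' | sed -n '2p;4p'
python3 -m pendant '[[0.03,[-0.002,0,0],0],[0.03,[-0.001,0,0],0],[0.03,[-0.001,0,0],0],[0.03,[0,0,0],0],[0.03,[0,0,0],0]]'
```

```text
eef_pos: [444.1, -192.7, 54.7]
wrist_force: [1.7, 8.5, -1.9]
clock: 4.73
eef_pos: [443.8, -192.8, 54.7]
ee_rot: [1.0, 0.006, 0.007, -0.001]
wrist_force: [8.0, 10.1, -7.4]
gripper_width: 0.445
grip_force: 61.4
```

```bash
python3 -m pendant '[[0.03,[-0.002,0,0],0],[0.03,[-0.002,0,0],0],[0.03,[-0.001,0,0],0],[0.03,[0,0,0],0],[0.03,[0,0,0],0]]'
```

```text
clock: 5.15
eef_pos: [443.9, -192.8, 54.8]
ee_rot: [1.0, 0.007, 0.012, -0.001]
wrist_force: [15.0, 9.3, -16.1]
gripper_width: 0.445
grip_force: 62.4
```

```bash
python3 -m pendant '[[0.03,[0.005,0,0],0],[0.085,[0,0,0],0],[0.085,[0,0,0],0],[0.085,[0,0,0],0],[0.085,[0,0,0],0]]'
python3 -m pendant '[[0.085,[0,0,-0.04],0],[0.085,[0,0,-0.04],0],[0.085,[0,0,-0.04],0],[0.085,[0,0,-0.04],0],[0.085,[0,0,-0.02],0]]'
```

```text
clock: 5.57
eef_pos: [437.6, -198.1, 53.1]
ee_rot: [1.0, 0.003, 0.001, 0.001]
wrist_force: [0.4, -1.1, 0.4]
gripper_width: 0.984
grip_force: 0.0
clock: 5.98
eef_pos: [438.6, -198.3, 236.8]
ee_rot: [1.0, 0.003, 0.004, 0.002]
wrist_force: [1.2, -0.7, -0.1]
gripper_width: 0.993
grip_force: 0.0
```

```bash
python3 -m pendant '[[0.085,[0.0015,-0.0396,0],0],[0.085,[0.0015,-0.0396,0],0],[0.085,[0.0015,-0.0396,0],0],[0.085,[0.0015,-0.0396,0],0],[0.085,[0.0015,-0.0396,0],0]]' | head -2
python3 -m pendant '[[0.085,[0.0015,-0.0396,0],0],[0.085,[0.0015,-0.0396,0],0],[0.085,[0.0015,-0.0396,0],0],[0.085,[0.0015,-0.0396,0],0],[0.085,[0.0015,-0.0396,0],0]]' | head -2
python3 -m pendant '[[0.085,[0.0015,-0.0396,0],0],[0.085,[0,0,0],4],[0.085,[0,0,0],0],[0.085,[0,0,0],0],[0.085,[0,0,0],0]]'
python3 - <<'E'
from workcell import robot
import cv2,numpy as np
f=robot.grab_frame("wrist"); np.savez("w2.npz",**f); cv2.imwrite("pics/w2.png",f["img"])
E
```

```text
clock: 6.4
eef_pos: [442.7, 2.1, 232.2]
clock: 6.82
eef_pos: [448.9, 200.2, 232.1]
clock: 7.23
eef_pos: [450.6, 236.8, 231.5]
ee_rot: [0.999, -0.032, 0.0, 0.001]
wrist_force: [0.8, -0.1, 0.2]
gripper_width: 0.994
grip_force: 0.0
```

View pics/w2.png

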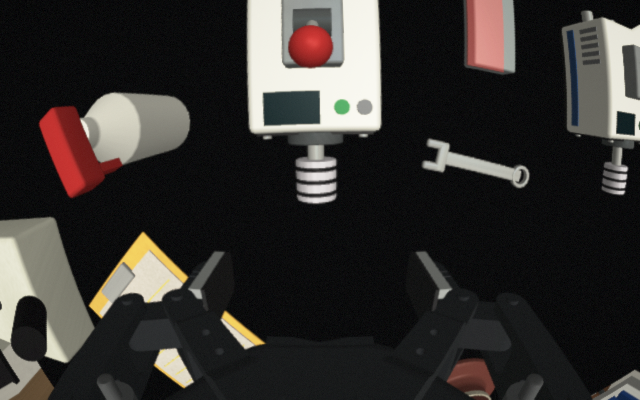

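The hub of B is at (316,180) and the pump looks well aligned with the tool. I'll measure it.

Run:
```python
from h import *
np.set_printoptions(precision=1,suppress=True)
f=dict(np.load("w2.npz")); g=f["img"].max(2)
for v in range(152,208,4):
    r=np.where(g[v,285:350]>75)[0]+285
    if len(r): a,b=wz(f,r[0]-.5,v,72),wz(f,r[-1]+.5,v,72); print(v,r[0],r[-1],(a+b)[:2]/2)
for v in (20,60,100,125):
    r=np.where(f["img"].min(2)[v,225:410]>130)[0]+225; a,b=wz(f,r[0]-.5,v,100),wz(f,r[-1]+.5,v,100); print(v,a,b,(a+b)/2)
```

```text
152 308 323 [485.1 237.5]
156 308 324 [481.1 237.2]
160 296 336 [477.2 237.5]
164 296 336 [473.2 237.8]
168 304 325 [469.2 239.5]
172 296 336 [465.1 238.3]
176 297 336 [461.1 238.1]
180 301 329 [457.1 239.9]
184 297 336 [452.9 238.7]
188 297 335 [448.8 239.4]
192 301 330 [444.7 240.2]
196 297 335 [440.5 240. ]
200 299 332 [436.4 240.8]
20 [614.8 289.4 100. ] [606.3 173.3 100. ] [610.5 231.4 100. ]
60 [576.5 291.3 100. ] [568.2 175.4 100. ] [572.3 233.3 100. ]
100 [539.9 292.9 100. ] [531.9 176.7 100. ] [535.9 234.8 100. ]
125 [517.4 294.  100. ] [509.5 177.8 100. ] [513.4 235.9 100. ]
```

```bash
python3 -m pendant '[[0.085,[0.006,-0.002,0.02],0],[0.085,[0,0,0.04],0],[0.085,[0,0,0.04],0],[0.085,[0,0,0.04],0],[0.085,[0,0,0.04],0]]' | head -3
python3 -m pendant '[[0.03,[0,0,0],0],[0.03,[0,0,0],0],[0.03,[0,0,0],0],[0.03,[0,0,0],0],[0.03,[0,0,0],0]]'
python3 -m pendant '[[0.03,[0,0,0],0],[0.03,[0,0,0],0],[0.03,[0,0,0],0],[0.03,[-0.001,0,0],0],[0.03,[-0.001,0,0],0]]'
```

```text
clock: 7.7
eef_pos: [457.4, 238.9, 50.5]
ee_rot: [0.999, -0.032, 0.001, -0.0]
clock: 8.12
eef_pos: [458.5, 239.9, 54.8]
ee_rot: [1.0, -0.031, 0.003, -0.0]
wrist_force: [0.3, -3.7, 4.8]
gripper_width: 0.448
grip_force: 60.8
clock: 8.53
eef_pos: [458.1, 239.9, 54.8]
ee_rot: [1.0, -0.031, 0.004, -0.001]
wrist_force: [3.1, -4.0, 6.1]
gripper_width: 0.454
grip_force: 61.1
```

```bash
python3 -m pendant '[[0.03,[-0.002,0,0],0],[0.03,[-0.001,0,0],0],[0.03,[-0.001,0,0],0],[0.03,[0,0,0],0],[0.03,[0,0,0],0]]' | sed -n '2p;4p'
python3 -m pendant '[[0.03,[-0.002,0,0],0],[0.03,[-0.001,0,0],0],[0.03,[-0.001,0,0],0],[0.03,[0,0,0],0],[0.03,[0,0,0],0]]'|sed -n '2p;4p'
python3 -m pendant '[[0.03,[-0.002,0,0],0],[0.03,[-0.001,0,0],0],[0.03,[-0.001,0,0],0],[0.03,[0,0,0],0],[0.03,[0,0,0],0]]'
```

```text
eef_pos: [456.3, 240.0, 54.8]
wrist_force: [5.3, -4.0, 2.8]
eef_pos: [456.3, 240.1, 54.8]
wrist_force: [13.2, -4.2, -2.9]
clock: 9.78
eef_pos: [456.4, 240.1, 54.9]
ee_rot: [0.999, -0.033, 0.013, -0.003]
wrist_force: [19.0, -5.6, -9.1]
gripper_width: 0.451
grip_force: 61.6
```

```bash
python3 -m pendant '[[0.03,[0.004,0,0],0],[0.03,[0.004,0,0],0],[0.03,[0.003,0,0],0],[0.03,[0.002,0,0],0],[0.03,[0,0,0],0]]' | sed -n '2p;4p'
python3 -m pendant '[[0.03,[0.002,0,0],0],[0.03,[0.002,0,0],0],[0.03,[0.002,0,0],0],[0.03,[0.002,0,0],0],[0.03,[0,0,0],0]]'|sed -n '2p;4p'
python3 -m pendant '[[0.03,[0.002,0,0],0],[0.03,[0.002,0,0],0],[0.03,[0.002,0,0],0],[0.03,[0,0,0],0],[0.03,[0,0,0],0]]'
```

```text
eef_pos: [456.9, 240.0, 54.7]
wrist_force: [-0.7, -4.0, 9.3]
eef_pos: [462.2, 239.7, 54.7]
wrist_force: [-5.4, -2.4, 13.5]
clock: 11.03
eef_pos: [462.1, 239.7, 54.7]
ee_rot: [1.0, -0.03, -0.006, 0.002]
wrist_force: [-15.8, -3.8, 20.5]
gripper_width: 0.451
grip_force: 64.3
```

```bash
python3 -m pendant '[[0.03,[-0.004,0,0],0],[0.085,[0,0,0],0],[0.085,[0,0,0],0],[0.085,[0,0,0],0],[0.085,[0,0,0],0]]'
python3 -m pendant '[[0.085,[0,0,-0.04],0],[0.085,[0,0,-0.04],0],[0.085,[0,0,-0.04],0],[0.085,[0,0,-0.04],0],[0.085,[0,0,-0.02],0]]' | sed -n '2,3p'
python3 -m pendant '[[0.085,[-0.005,0.0396,0],-4],[0.085,[-0.003,0.0396,0],0],[0.085,[-0.003,0.0396,0],0],[0.085,[-0.003,0.0396,0],0],[0.085,[-0.003,0.0396,0],0]]' | head -3
python3 -m pendant '[[0.085,[-0.002,0.0396,0],0],[0.085,[-0.002,0.0396,0],0],[0.085,[0,0.0396,0],0],[0.085,[0,0.0396,0],0],[0.085,[0,0.0396,0],0]]' | head -3
```

```text
clock: 11.45
eef_pos: [466.5, 240.6, 52.1]
ee_rot: [1.0, -0.031, 0.001, -0.001]
wrist_force: [-0.5, 0.0, -0.4]
gripper_width: 0.982
grip_force: 0.0
eef_pos: [467.7, 241.4, 236.5]
ee_rot: [1.0, -0.031, 0.004, -0.002]
clock: 12.28
eef_pos: [447.3, 40.6, 231.7]
ee_rot: [1.0, 0.004, 0.001, -0.0]
clock: 12.7
eef_pos: [444.9, -157.8, 231.7]
ee_rot: [1.0, 0.004, 0.001, 0.0]
```

```bash
python3 -m pendant '[[0.085,[0,0.033,0],0],[0.085,[0,0,0],0],[0.085,[0,0,0],0],[0.085,[0,0,0],0],[0.085,[0,0,0],0]]' | head -3
```

```text
clock: 13.12
eef_pos: [445.5, -186.9, 231.3]
ee_rot: [1.0, 0.005, 0.0, -0.001]
```

```bash
python3 -m pendant '[[0.085,[0,0.0015,0.02],0],[0.085,[0,0,0.04],0],[0.085,[0,0,0.04],0],[0.085,[0,0,0.04],0],[0.085,[0,0,0.04],0]]' | head -3
python3 -m pendant '[[0.03,[0,0,0],0],[0.03,[0,0,0],0],[0.03,[0,0,0],0],[0.03,[0,0,0],0],[0.03,[0,0,0],0]]'
```

```text
clock: 13.53
eef_pos: [446.1, -188.3, 50.4]
ee_rot: [1.0, 0.006, 0.001, -0.0]
clock: 13.95
eef_pos: [447.5, -192.7, 54.9]
ee_rot: [1.0, 0.004, 0.004, 0.002]
wrist_force: [0.4, -3.6, 2.8]
gripper_width: 0.447
grip_force: 60.9
```

Gripped. Now I push A home, which should be about 15 mm.

```bash
python3 -m pendant '[[0.03,[0.002,0,0],0],[0.03,[0.002,0,0],0],[0.03,[0.002,0,0],0],[0.03,[0.002,0,0],0],[0.03,[0.002,0,0],0]]' | sed -n '2p;4p'
python3 -m pendant '[[0.03,[0.002,0,0],0],[0.03,[0.002,0,0],0],[0.03,[0.002,0,0],0],[0.03,[0,0,0],0],[0.03,[0,0,0],0]]'|sed -n '2p;4p'
python3 -m pendant '[[0.03,[0.002,0,0],0],[0.03,[0.002,0,0],0],[0.03,[0.001,0,0],0],[0.03,[0,0,0],0],[0.03,[0,0,0],0]]'
```

```text
eef_pos: [456.0, -192.6, 54.9]
wrist_force: [-3.4, -4.2, 9.6]
eef_pos: [462.3, -192.6, 54.9]
wrist_force: [-2.5, -3.7, 7.5]
clock: 15.2
eef_pos: [462.2, -192.5, 54.8]
ee_rot: [1.0, 0.003, -0.002, 0.002]
wrist_force: [-9.4, -3.2, 16.0]
gripper_width: 0.449
grip_force: 62.6
```

```bash
python3 -m pendant '[[0.03,[0.002,0,0],0],[0.03,[0.002,0,0],0],[0.03,[0,0,0],0],[0.03,[0,0,0],0],[0.03,[-0.003,0,0],0]]' | sed -n '2p;4p'
python3 -m pendant '[[0.085,[0,0,0],0],[0.085,[0,0,0],0],[0.085,[0,0,0],0],[0.085,[0,0,0],0],[0.085,[0,0,0],0]]'
python3 -m pendant '[[0.085,[0,0,-0.04],0],[0.085,[0,0,-0.04],0],[0.085,[0,0,-0.04],0],[0.085,[0,0,-0.01],0],[0.0,[0,0,0],0]]' | sed -n '2,3p'
python3 -m pendant '[[0.0,[0,0,0],0],[0.0,[0,0,0],0],[0.0,[0,0,0],0],[0,[0,0,0],0],[0.0,[0,0,0],0]]'
python3 - <<'E'
from workcell import robot
import cv2,numpy as np
f=robot.grab_frame("wrist"); np.savez("w3.npz",**f); cv2.imwrite("pics/w3.png",f["img"])
E
```

```text
eef_pos: [462.2, -192.5, 54.8]
wrist_force: [-7.9, -4.2, 13.4]
clock: 16.03
eef_pos: [468.0, -189.4, 51.7]
ee_rot: [1.0, 0.005, 0.001, -0.0]
wrist_force: [-0.1, 1.0, 0.0]
gripper_width: 0.994
grip_force: 0.0
eef_pos: [469.7, -190.5, 184.9]
ee_rot: [1.0, 0.004, 0.004, 0.001]
clock: 16.87
eef_pos: [466.5, -189.7, 180.1]
ee_rot: [1.0, 0.004, -0.001, -0.001]
wrist_force: [0.8, -0.1, -0.3]
gripper_width: 0.139
grip_force: 0.0
```

View pics/w3.png

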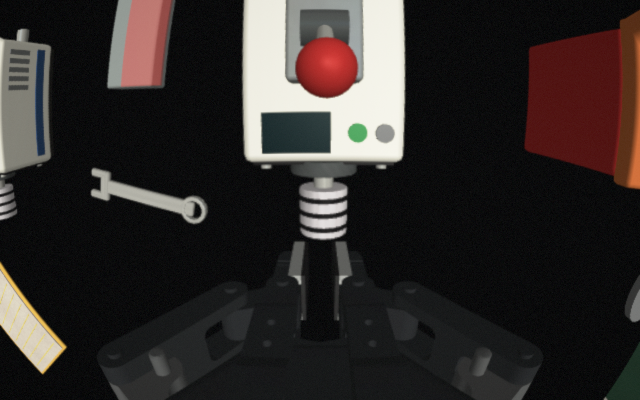

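The fingers, nearly shut, sit at z=180 in line with the red ball at (327,67), about 3 mm off. Next I push the ball to the rear.

```bash
python3 -m pendant '[[0,[0.02,0.003,0],0],[0,[0.02,0,0],0],[0,[0.015,0,0],0],[0,[0.01,0,0],0],[0,[0.01,0,0],0]]' | sed -n '2p;4p'
python3 -m pendant '[[0,[0.01,0,0],0],[0,[0.01,0,0],0],[0,[0.01,0,0],0],[0,[0.01,0,0],0],[0,[0.01,0,0],0]]' | sed -n '2p;4p'
python3 -m pendant '[[0,[0.008,0,0],0],[0,[0.006,0,0],0],[0,[0.004,0,0],0],[0,[0.0,0,0],0],[0,[0,0,0],0]]'
```

```text
eef_pos: [541.9, -192.2, 180.6]
wrist_force: [-2.4, 0.3, 0.9]
eef_pos: [591.8, -192.0, 180.5]
wrist_force: [-1.8, -0.6, 0.3]
clock: 18.17
eef_pos: [609.6, -191.8, 180.9]
ee_rot: [1.0, 0.004, -0.001, -0.0]
wrist_force: [-1.4, 0.1, -0.9]
gripper_width: -0.004
grip_force: 0.6
```

```bash
python3 -m pendant '[[0,[0.003,0,0],0],[0,[0.003,0,0],0],[0,[0.003,0,0],0],[0,[0.0,0,0],0],[0,[0,0,0],0]]' | sed -n '2p;4p'
python3 -m pendant '[[0,[0.003,0,0],0],[0,[0.003,0,0],0],[0,[0.002,0,0],0],[0,[0.0,0,0],0],[0,[0,0,0],0]]' | sed -n '2p;4p'
```

```text
eef_pos: [610.2, -191.9, 180.7]
wrist_force: [-17.9, 1.7, 9.0]
eef_pos: [610.4, -191.9, 180.7]
wrist_force: [-31.5, 3.0, 19.0]
```

The lever is at its stop. I back off and check.

```bash
python3 -m pendant '[[0,[-0.02,0,0],0],[0,[-0.035,0,0],0],[0,[-0.04,0,0],0],[0,[-0.03,0,0],0],[0,[-0.01,0,-0.03],0]]' | sed -n '2p'
python3 -m pendant '[[0,[0,0,-0.04],0],[0,[0,0,-0.03],0],[0,[0,0,0],0],[0,[0,0,0],0],[0,[0,0,0],0]]' | sed -n '1,4p'
python3 - <<'E'
from workcell import robot
from h import *
f=robot.grab_frame("scene");d=robot.grab_frame("side")
w=[cv2.resize(g["img"][v-75:v+75,u-100:u+100],(400,300),interpolation=cv2.INTER_CUBIC) for g,u,v in((f,235,290),(f,345,195),(d,320,165),(d,295,255))]
cv2.imwrite("pics/end.png",np.vstack([np.hstack(w[:2]),np.hstack(w[2:])]))
E
```

```text
eef_pos: [481.3, -191.5, 206.0]
clock: 19.83
eef_pos: [492.1, -192.7, 281.2]
ee_rot: [1.0, 0.004, 0.0, -0.0]
wrist_force: [-0.2, 0.5, -0.4]
```

View pics/end.png

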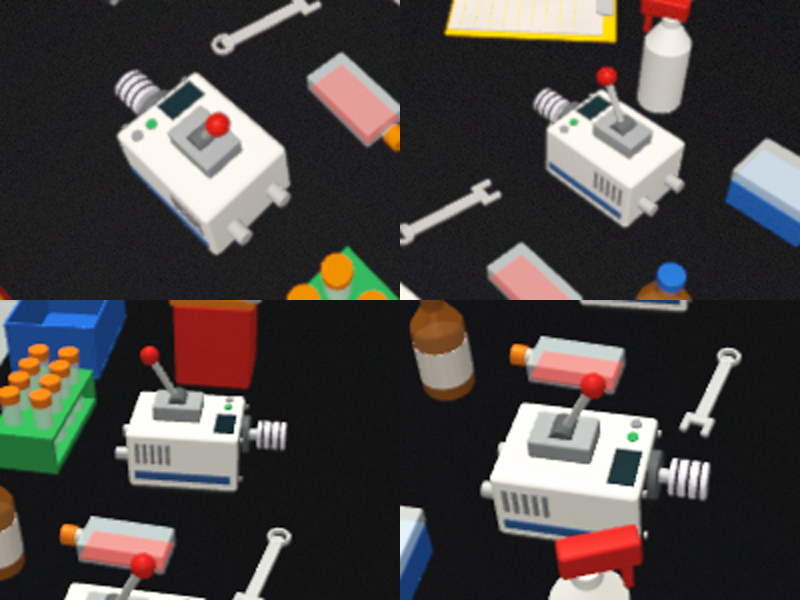

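The picture shows the worn pump's ball leaning to the rear, at (150,355) in the crop. The other lever is still at the front, both hubs are in, and the flask, wrench and bottle have not moved.

```bash
python3 -c "
from workcell import robot
print(robot.close_job())"
```

```text
the job is handed in; nothing more can be done
None
```

The worn pump is the one on the robot's right: its shaft travelled about 14.7 mm against about 5.8 mm on the other. Its lever is thrown fully to the rear, both shafts are home, nothing else moved, and the job is handed in at about 20 s on the clock (no verdict was returned).

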